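# Press a spice crate's end panel home with a quick clamp

## Robot

A 6-joint arm with a two-finger parallel gripper is mounted at the origin on the work surface; the furniture and walls round the work are solid. World frame = base frame: x ahead of the robot, y to its left, z up, the work surface at z = 0. Lengths are in m, angles in rad, forces in N, time in s.
With the tool pointing down it reaches from about 0.375 to 0.925 m from the base axis. Payload 5.7 kg.
Tool frame: the origin (TCP) lies on the mounting face of the last link; the fingertips stand 182 mm ahead of it and the grasp point (between the pads) lies 163 mm ahead of it (grip_point_offset is the distance from the TCP to the grasp point, in m); z points along the fingers, y is the line along which they close (so a half turn about z gives the same grasp; the last joint's range is limited). The gripper opens to 88 mm and grips with 3 to 60 N. Pads are 20 mm wide; open, the fingers measure 115 mm over their backs; the gripper's body (75 mm by 178 mm) begins 61 mm behind the grasp point.
Start: joints at [1.004, 0.359, 1.51, -0, 1.272, -0.115], TCP at [0.262, 0.54, 0.405] pointing down, gripper open.
Joint ranges: [-2.97, 2.97], [-1.01, 2.36], [0.21, 2.38], [-0.96, 4.11], [0.2, 2.71], [-2.98, 2.98]. Speed limits (rad/s): [2.39, 2.39, 3.14, 3.14, 3.14, 3.14].

## Interface

Orientations are given as a rotation vector (axis times angle).
In Python, from bench import sense, camera, get_calibration, sign_off, grip_point_offset gives the robot as it stands.
- The arm moves only by the shell command python3 -m pendant 'ROWS' [OPENING]. ROWS is JSON, a list of rows, each a list of 2 entries, a list of its own where there are three numbers: the shift along the tool's x, y, z in units of 60 mm (1.0 is 60 mm), then the turn, a rotation vector about the tool's x, y, z in units of 5 degrees (1.0 is 5 degrees). In form: [[[x, y, z], [ax, ay, az]], ...]. A call has 1 to 12 rows; each row shifts and turns the commanded pose from where the row before left it, along the tool's axes as they then stand; what a row does not reach is not made up. A row lasts 1/8 s, in which the tool goes at most 62.5 mm and 10.7 degrees, less where a joint would pass 70% of its speed; a pose out of reach is approached as far as the arm can. A call is refused whole if a number of a shift passes 1 or a number of a turn 1, either way. A call with a gripper value outside its range is refused whole. OPENING is the closure, from -1 (fully open) to 1 (shut), set as the call begins (- or left out, the last holds). The fingers move at their own pace and stop on an object; the grip force is fixed at half the most. Time passes only in rows, so rows that do not move let the fingers close. It gives the time, the measured TCP pose, the force, the opening and the grip force at its end, in the units of the state.
- sense(): the state, without advancing time (a new reading comes with each control period).
- camera(name): name is "scene" or "top" or "wrist"; returns the picture (480x640x3 uint8, red, green, blue); there is no depth.
- get_calibration(name): a dict with "intrinsics" (3x3 intrinsics, pixels), "k1" (the pictures are not rectified: a ray, as slopes to the right and down, at radius r is drawn at 1 + k1 r^2 times it, then the intrinsics apply), "R" (3x3) and "t" (3): a world point X has camera coordinates R X + t; the wrist camera has in their place "hand_eye" (4x4, takes a point from camera to tool coordinates, whose origin is the TCP and whose axes are the flange's). Camera axes: x right, y down, z forward; pixel columns grow to the right and rows downward; lengths in m; the calibration is good to about 2 mm. A picture is of the moment at which its call begins: read the wrist's pose just before it. get_calibration takes no time and is no camera call.
- sign_off(): hands the job in; it is judged then, once.
The state is a dict: "time": time; "joints": joint angles; "qvel": joint speeds; "joint_efforts": joint torques, N m; "ee_pos": TCP position; "ee_rot": TCP orientation; "force": force on the tool from outside, world axes, zero at the start; "ft_torque": the same for the moment, N m; "gripper_width": opening from 0.0 (shut) to 1.0 (fully open); "grasp_force": force on a finger pad.
Only numpy, scipy, OpenCV 4.12 (cv2) and the standard library are available. Lean on these libraries where they do the work, as an engineer would, in place of code of your own. Each camera call takes 0.05 s, during which the arm holds its last target. There are 200 camera calls.

## Task

The little wooden spice crate lies between the jaws of the one-handed bar clamp, and its end panel still stands off on its dowels. Squeeze the clamp's trigger again and again, letting it spring back each time, until the panel is fully home and the clamp by itself, trigger let go, holds it firmly; feel the trigger and stop soon after it goes stiff, for the thin panel cracks if it is clamped hard (above about 30 N). Then press the release tab and keep it down until the jaw has run all the way back, and let go: work the clamp only by its trigger and tab, without pushing the jaw or the crate by hand, leave the crate lying between the jaws, and do not disturb the other things.

Things in the scene. Friction and masses are not known exactly. Their poses are not given: they have to be found in the camera images.
- clamp: Bar clamp on a fixed wooden board 90 x 400 x 12 mm. Origin: middle of the board's underside; y runs along bar and board to the fixed jaw, z up. Along y: release tab -0.188, black housing -0.147 to -0.053 (36 mm wide, top 84 mm up), moving jaw, crate, fixed jaw's rubber face +0.160. On the housing stand a grip post and, 30 mm on in +y, the trigger: two fingers can straddle them from above along y.
- grip_post (a point): Middle of the fixed black grip post's rubber ridge, 115 mm over the worktop. The post is 26 mm wide in x, 12 mm thick in y (14 mm over the ridge, which lies along x) and 138 mm high. It does not move.
- trigger_pad (a point): Middle of the dark steel trigger's rubber ridge, 115 mm up: lever 24 mm wide in x, 10 mm thick in y (14 mm over the ridge), 138 mm high. Squeezed toward the grip post (clamp's -y), it springs back. Outside measure over both ridges: 44 mm at rest, 29 mm fully squeezed. The post need not be touched. Finger tips may go down to 95 mm over the worktop.
- trigger (a joint): Angle, rad: 0 at rest, 0.18 fully squeezed (15 mm at the ridge). After 0.02 of free play a full squeeze pushes the jaw about 9 mm; it stays there. At the ridge: 10 to 13 N with the jaw free, 15 to 17 N as the panel slides. With the panel home it goes stiff before its stroke is out: slowly squeezed to 18 to 23 N, the clamp holds 12 to 16 N; fast or harder squeezes crack the panel.
- jaw (a joint): Travel of the moving jaw and its flat steel bar along the clamp's +y, m: 0 = fully back at the housing, 0.090 = furthest; the panel is home at about 0.069. It goes forward but not back, unless the release tab is down: then a weak spring draws it back within about 1 s.
- jaw_face (a point): Middle of the moving jaw's rubber face, 45 mm over the worktop. The face pad is 42 x 46 mm and backed by rubber that yields 1 mm for 5 N. In the clamp's frame it lies at y = -0.0205 + the jaw's travel.
- pad: The rubber face pad of the moving jaw (6 mm thick, 42 mm wide, 46 mm high); origin in the middle of its back, axes as the clamp.
- tab_top (a point): Middle of the upper face of the steel release tab's thumb piece (26 mm in x, 22 mm in y), which sticks out of the back of the housing, 81 mm over the worktop. It is pressed straight down.
- tab (a joint): Release tab angle, rad: 0 at rest (down to -0.2, the thumb piece up to 12 mm higher, while the clamp is tight), grows as it is pressed down to 0.24 (14 mm below rest at the thumb piece). Pressed past about 0.1 (6 mm below rest) it frees the jaw as long as it is held. It springs up by itself. Force a few newtons, up to about 10 N while the clamp is tight.
- crate: Small open spice crate of pale wood, 64 mm wide (x), 100 mm long (y) without the panel, 64 mm high, about 0.3 kg, loose on the gluing board, its closed end 2 to 8 mm short of the fixed jaw at the start. Origin: middle of its underside; y points to the fixed jaw, z up.
- panel (a joint): Gap between the crate and its end panel, m: 0 = fully home, at the start 0.008 to 0.016. The panel slides stiffly on its dowels (6 N) and stays where it is left.
- panel_face (a point): Middle of the outer face of the end panel (brown wood, 64 x 64 x 12 mm), which faces the moving jaw.
- salt_shaker: Bystander: salt shaker, 44 mm across, 90 mm high; origin at its foot.
- spice_jar: Bystander: spice jar with a red cap, 45 mm across, 106 mm high; origin at its foot.
- tea_box: Bystander: dark tea box, 59 x 102 x 72 mm; origin at its underside.

How it is judged:
By the outcome, as a careful person would: the job done as asked, in the order asked, and still so for the second after the job is handed in, with the robot touching nothing.
It also fails if it takes over 72 s, if anything falls off the work surface, if the arm or the gripper's body presses on something with over 40 N, if the wrist force passes 120 N, or if a joint passes its speed limit or range.

## Working session

There is one attempt and no reset: what is moved stays moved. The work goes in short steps, Python scripts to look and compute and a shell command to move; the robot and the scene stay as the last step left them, time stands still between calls to the robot, and variables do not carry over. Pictures are saved under pics/ and viewed, at most 11 in all, crops included, and the job is handed in when it is done.

```bash
mkdir -p pics; ls
python3 - <<'E'
from bench import *
import cv2
for n in("scene","top"):
    cv2.imwrite(f"pics/{n}0.png",camera(n)[:,:,::-1])
    c=get_calibration(n);print(n,c)
print(get_calibration("wrist"));print(sense(),grip_point_offset if not callable(grip_point_offset) else grip_point_offset())
E
```

```text
pics
scene {'intrinsics': array([[587.75636245,   0.        , 315.9439182 ],
       [  0.        , 587.75636245, 234.24671809],
       [  0.        ,   0.        ,   1.        ]]), 'k1': -0.10182408045561774, 'R': array([[ 0.18802133,  0.98215056, -0.00531488],
       [ 0.3674357 , -0.07535769, -0.92699095],
       [-0.91084521,  0.17234119, -0.37504603]]), 't': array([-0.03082204, -0.09406131,  1.56630033])}
top {'intrinsics': array([[493.5409742 ,   0.        , 321.85904313],
       [  0.        , 493.5409742 , 244.06998762],
       [  0.        ,   0.        ,   1.        ]]), 'k1': -0.09574984018302035, 'R': array([[ 0.2203467 , -0.97541846,  0.0024804 ],
       [-0.9534563 , -0.21592067, -0.21047409],
       [ 0.20583589,  0.04401232, -0.97759629]]), 't': array([-0.14856668,  0.52065152,  0.83903852])}
{'intrinsics': array([[343.00303529,   0.        , 320.63805753],
       [  0.        , 343.00303529, 241.92305621],
       [  0.        ,   0.        ,   1.        ]]), 'k1': -0.01542110724784161, 'hand_eye': array([[-2.80136956e-04, -9.58339284e-01, -2.85632172e-01,
         7.8
[... 256 characters left out ...]
000000e+00]])}
{'time': 0.1, 'joints': array([ 1.00387118e+00,  3.59427300e-01,  1.51130870e+00,  1.08823067e-05,
        1.27252149e+00, -1.15089104e-01]), 'qvel': array([-0.00038948, -0.0015718 , -0.00430505,  0.00196558,  0.00115939,
        0.00100325]), 'joint_efforts': array([ 3.90299801e-04, -5.16360354e+01, -2.71406043e+01,  6.77703484e-02,
        2.77065817e-02, -5.15417128e-05]), 'ee_pos': array([0.26179567, 0.53951481, 0.40390269]), 'ee_rot': array([-7.03598144e-01, -3.06120701e+00,  2.45862983e-03]), 'force': array([-0.22881067, -0.17235707, -0.21322991]), 'ft_torque': array([ 0.00230167, -0.06225875, -0.01687317]), 'grasp_force': 0.0, 'gripper_width': 1.0042394269678863} 0.1633
```

View pics/top0.png

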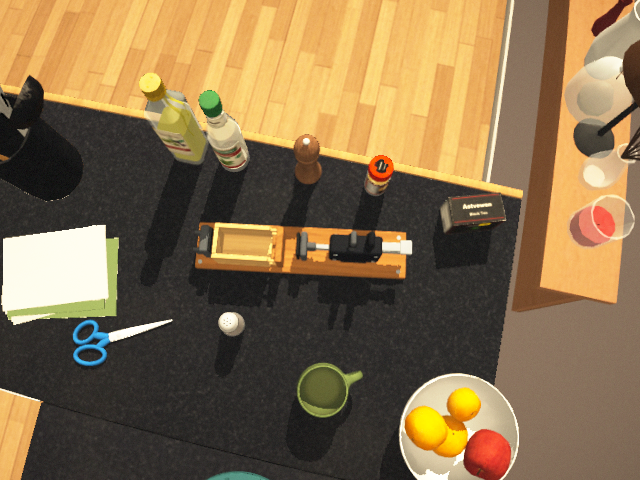

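View pics/scene0.png

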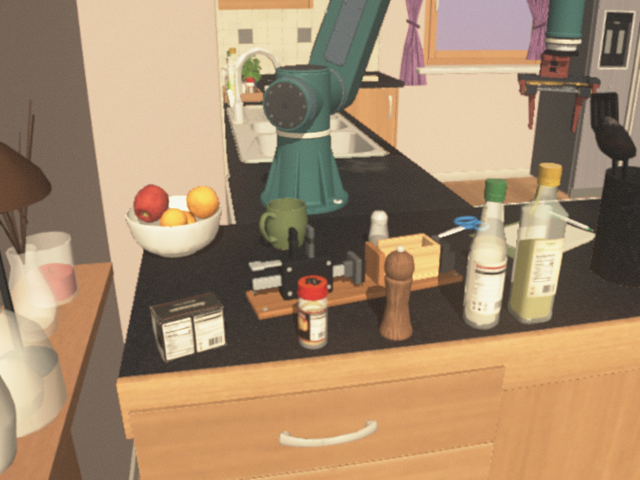

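The top view shows the board spanning about (197,225)-(406,279), with the fixed jaw on the left, the post and trigger near (355-375,245), and the white tab at (405,247). The scene view shows the same layout. Next I'll zoom in on the clamp.

```bash
cat > h.py <<'E'
import numpy as np,cv2
from bench import *
from scipy.spatial.transform import Rotation as Ro
def ray(n,u,v):
    c=get_calibration(n);K=c["intrinsics"]
    D=np.array([c["k1"],0,0,0,0])
    p=cv2.undistortPoints(np.array([[[u,v]]],float),K,D)[0,0]
    d=np.array([p[0],p[1],1.])
    if n=="wrist":
        s=sense();R=Ro.from_rotvec(s["ee_rot"]).as_matrix();H=c["hand_eye"]
        return R@H[:3,3]+s["ee_pos"],R@H[:3,:3]@d
    R=c["R"];return -R.T@c["t"],R.T@d
def pl(n,u,v,z):
    o,d=ray(n,u,v);return o+d*(z-o[2])/d[2]
def proj(n,X):
    c=get_calibration(n);D=np.array([c["k1"],0,0,0,0])
    if n=="wrist":
        s=sense();R=Ro.from_rotvec(s["ee_rot"]).as_matrix();H=c["hand_eye"]
        R2=(R@H[:3,:3]).T;t=-R2@(R@H[:3,3]+s["ee_pos"])
    else: R2,t=c["R"],c["t"]
    return cv2.projectPoints(np.atleast_2d(X).astype(float),cv2.Rodrigues(R2)[0],np.array(t,float),c["intrinsics"],D)[0][:,0]
E
python3 - <<'E'
import cv2,numpy as np
a=cv2.imread("pics/top0.png")[205:295,185:425];cv2.imwrite("pics/c1.png",cv2.resize(a,(792,297),interpolation=cv2.INTER_CUBIC))
E
```

```text
(no output)
```

View pics/c1.png

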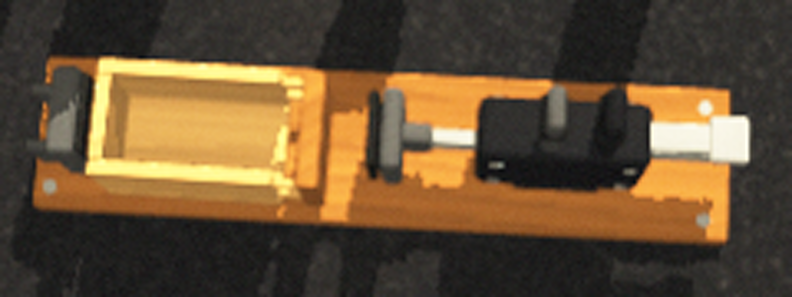

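The crop shows the board corners at (48,57), (730,90), (727,243) and (34,208). The trigger top is near (556,92), the post top near (613,95), and the tab at (731,139).

Run:
```python
from h import *
f=lambda u,v,z:pl("top",185+u/3.3,205+v/3.3,z)
TL,TR,BR,BL=[f(*p,.012) for p in((48,57),(730,90),(727,243),(34,208))]
print(TL,TR,BR,BL,"len",np.linalg.norm(TL-TR),np.linalg.norm(BL-BR),"wid",np.linalg.norm(TL-BL),np.linalg.norm(TR-BR))
c=(TL+TR+BR+BL)/4;y=(TL-TR+BL-BR);y/=np.linalg.norm(y);x=np.array([y[1],-y[0],0])
print("c",c,"y",y,"x",x,"yaw",np.arctan2(-y[0],y[1]))
for n,p in dict(trig=(556,92,.138),post=(613,96,.138),tab=(731,139,.081)).items():
    q=f(*p);print(n,q,"clampxy",(q-c)@x,(q-c)@y)
s=sense();R=Ro.from_rotvec(s["ee_rot"]).as_matrix();print(R.round(3))
```

```text
[0.53960334 0.21189111 0.012     ] [ 0.6081283  -0.18088041  0.012     ] [ 0.51956241 -0.195873    0.012     ] [0.45152937 0.19552793 0.012     ] len 0.3987043237891881 0.3972696622196929 wid 0.08958111955041835 0.08982591544915394
c [0.52970586 0.00766641 0.012     ] y [-0.17156089  0.98517352  0.        ] x [0.98517352 0.17156089 0.        ] yaw 0.17241383420191836
trig [ 0.55321647 -0.08051731  0.138     ] clampxy 0.008033155188802977 -0.09090976460709851
post [ 0.55752159 -0.10878828  0.138     ] clampxy 0.007424252666777459 -0.11950016928086389
tab [ 0.56285502 -0.1780065   0.081     ] clampxy 0.0008034658612954132 -0.1886071354590009
[[-0.9    0.437 -0.001]
 [ 0.437  0.9   -0.001]
 [ 0.    -0.002 -1.   ]]
```

```bash
python3 -m pendant '[[[0,0,0],[0,0,-0.9]],[[0,0,0],[0,0,-0.9]],[[0,0,0],[0,0,-0.9]],[[0,0,0],[0,0,-0.9]],[[0,0,0],[0,0,-0.9]],[[0,0,0],[0,0,-0.9]],[[0,0,0],[0,0,-0.9]],[[0,0,0],[0,0,-0.86]]]' -0.36
python3 -m pendant '[[[-0.24,-0.937,0],[0,0,0]],[[-0.24,-0.937,0],[0,0,0]],[[-0.24,-0.937,0],[0,0,0]],[[-0.24,-0.937,0],[0,0,0]],[[-0.24,-0.937,0],[0,0,0]],[[-0.24,-0.937,0],[0,0,0]],[[-0.24,-0.937,0],[0,0,0]],[[-0.24,-0.937,0],[0,0,0]],[[-0.24,-0.937,0],[0,0,0]],[[-0.24,-0.937,0],[0,0,0]],[[-0.24,-0.937,0],[0,0,0]],[[-0.24,-0.937,0],[0,0,0]]]'
python3 -m pendant '[[[0,0,0],[0,0,0]]]'
python3 - <<'E'
from h import *
s=sense();print(Ro.from_rotvec(s["ee_rot"]).as_matrix().round(3),s["gripper_width"])
P=np.array([[.5477,-.0958,.138]]);print(proj("wrist",P))
cv2.imwrite("pics/w1.png",camera("wrist")[:,:,::-1])
E
```

```text
time: 1.1
ee_pos: [0.2618, 0.5396, 0.4041]
ee_rot: [0.275, -3.129, 0.001]
force: [1.3, -0.4, 0.1]
gripper_width: 0.679
grasp_force: 0.0
time: 2.6
ee_pos: [0.5487, -0.0969, 0.4044]
ee_rot: [0.271, -3.129, -0.001]
force: [0.5, -0.1, -0.3]
gripper_width: 0.683
grasp_force: 0.0
time: 2.72
ee_pos: [0.5497, -0.0986, 0.4043]
ee_rot: [-0.265, 3.13, -0.002]
force: [-0.1, 1.5, -0.8]
gripper_width: 0.68
grasp_force: 0.0
[[-0.986 -0.168  0.001]
 [-0.168  0.986 -0.001]
 [-0.001 -0.001 -1.   ]] 0.6804649638577352
[[325.62372602 246.75918759]]
```

View pics/w1.png

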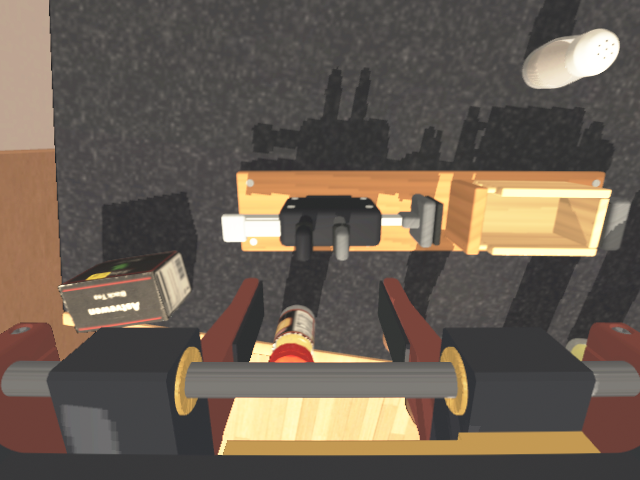

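The wrist view shows the post top at about (304,250) and the trigger top at (341,250). They sit between the fingers in y, and the jar at (293,335) lies well beyond them in x.

Run:
```python
from h import *
c=np.array([.5297,.0077,0]);y=np.array([-.1716,.9852,0]);x=np.array([.9852,.1716,0])
for n,p in dict(post=(304.5,252,.138),trig=(341.5,251,.138),tab=(233,228,.081),jar=(293,352,.106)).items():
    q=pl("wrist",*p);print(n,q,"clamp",(q-c)@x,(q-c)@y)
e=sense()["ee_pos"];print("tcp clamp",(e-c)@x,(e-c)@y)
```

```text
post [ 0.5528414  -0.10845792  0.138     ] clamp 0.0028662084746774613 -0.118409851564164
trig [ 0.54734402 -0.08101414  0.138     ] clamp 0.002159537183077233 -0.09042888497698183
tab [ 0.56005375 -0.17593941  0.081     ] clamp -0.0016080043682943183 -0.1861302477474966
jar [ 0.66289162 -0.10349263  0.106     ] clamp 0.11213972392412311 -0.13240266376624452
tcp clamp 0.0007520407333826189 -0.10599511073728396
```

```bash
python3 -m pendant '[[[0,0.025,0.5],[0,0,0]],[[0,0,0.5],[0,0,0]],[[0,0,0.5],[0,0,0]],[[0,0,0.4],[0,0,0]],[[0,0,0.16],[0,0,0]],[[0,0,0],[0,0,0]]]'
python3 -m pendant '[[[0,-0.1,0],[0,0,0]],[[0,-0.05,0],[0,0,0]],[[0,-0.05,0],[0,0,0]]]'
python3 -m pendant '[[[0,-0.05,0],[0,0,0]],[[0,-0.05,0],[0,0,0]]]'
```

```text
time: 3.52
ee_pos: [0.5476, -0.0926, 0.2808]
ee_rot: [0.273, -3.128, -0.001]
force: [-0.7, -0.7, -0.3]
gripper_width: 0.681
grasp_force: 0.0
time: 3.9
ee_pos: [0.5504, -0.1059, 0.2817]
ee_rot: [-0.271, 3.129, -0.001]
force: [-0.3, -0.1, -0.1]
gripper_width: 0.678
grasp_force: 0.0
time: 4.15
ee_pos: [0.551, -0.1098, 0.2815]
ee_rot: [-0.269, 3.13, 0.007]
force: [-0.2, 10.1, 7.2]
gripper_width: 0.677
grasp_force: 5.4
```

```bash
python3 -m pendant '[[[0,-0.05,0],[0,0,0]],[[0,-0.04,0],[0,0,0]]]'
python3 -m pendant '[[[0,-0.02,0],[0,0,0]],[[0,-0.02,0],[0,0,0]]]'
python3 - <<'E'
from h import *
a=camera("wrist")[:,:,::-1];cv2.imwrite("pics/w2.png",a)
E
```

```text
time: 4.4
ee_pos: [0.5519, -0.1149, 0.2816]
ee_rot: [-0.269, 3.13, 0.007]
force: [-0.8, 10.9, 7.9]
gripper_width: 0.681
grasp_force: 5.4
time: 4.65
ee_pos: [0.5523, -0.1172, 0.2815]
ee_rot: [-0.269, 3.13, 0.007]
force: [0.5, 11.1, 5.9]
gripper_width: 0.681
grasp_force: 5.4
```

View pics/w2.png

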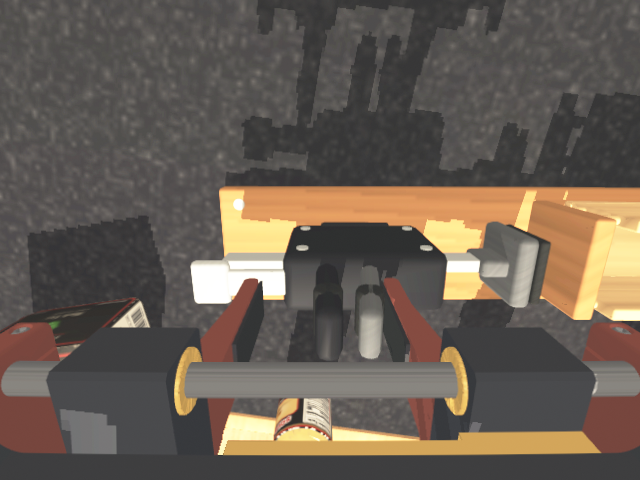

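The wrist view shows the trigger (370,330) squeezed toward the post (328,330) and the jaw at (510,265) moved forward. I'll go on cycling it.

```bash
python3 -m pendant '[[[0,0.1,0],[0,0,0]],[[0,0.1,0],[0,0,0]],[[0,0.08,0],[0,0,0]],[[0,0,0],[0,0,0]]]'
python3 -m pendant '[[[0,-0.06,0],[0,0,0]],[[0,-0.06,0],[0,0,0]],[[0,-0.06,0],[0,0,0]],[[0,-0.06,0],[0,0,0]],[[0,-0.04,0],[0,0,0]],[[0,0,0],[0,0,0]]]'
python3 -m pendant '[[[0,0.1,0],[0,0,0]],[[0,0.1,0],[0,0,0]],[[0,0.08,0],[0,0,0]],[[0,0,0],[0,0,0]]]'
python3 -m pendant '[[[0,-0.06,0],[0,0,0]],[[0,-0.06,0],[0,0,0]],[[0,-0.06,0],[0,0,0]],[[0,-0.06,0],[0,0,0]],[[0,-0.04,0],[0,0,0]],[[0,0,0],[0,0,0]]]'
cat > jaw.py <<'E'
import sys
from h import *
a=camera("top")[:,:,::-1];b=camera("scene")[:,:,::-1]
o=np.vstack([cv2.resize(a[200:295,185:425],(700,277),interpolation=cv2.INTER_CUBIC),cv2.resize(b[210:330,235:475],(700,300),interpolation=cv2.INTER_CUBIC)])
cv2.imwrite(f"pics/{sys.argv[1]}.png",o)
E
python3 jaw.py j1
```

```text
time: 5.2
ee_pos: [0.5495, -0.1024, 0.2809]
ee_rot: [0.273, -3.129, 0.001]
force: [0.8, -0.5, 0.4]
gripper_width: 0.682
grasp_force: 0.0
time: 5.95
ee_pos: [0.5521, -0.1177, 0.2809]
ee_rot: [0.269, -3.129, -0.007]
force: [-0.4, 10.8, 3.1]
gripper_width: 0.678
grasp_force: 4.7
time: 6.45
ee_pos: [0.5497, -0.1026, 0.2811]
ee_rot: [-0.272, 3.129, -0.002]
force: [0.4, -0.1, 0.3]
gripper_width: 0.684
grasp_force: 0.0
time: 7.2
ee_pos: [0.5522, -0.1177, 0.2811]
ee_rot: [0.269, -3.13, -0.006]
force: [-0.1, 10.3, 3.5]
gripper_width: 0.68
grasp_force: 4.7
```

View pics/j1.png

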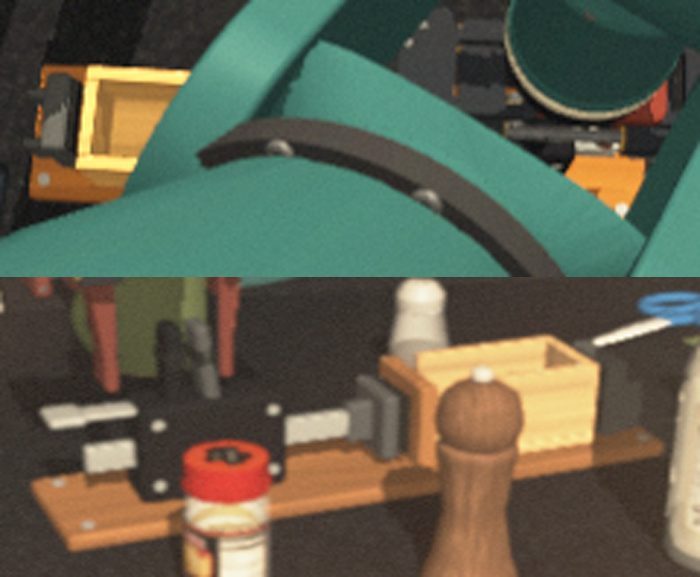

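The scene view shows the jaw (385,415) about 2-3 cm into its travel, with a gap left before the panel (410,410). Squeezing on.

```bash
python3 -m pendant '[[[0,0.1,0],[0,0,0]],[[0,0.1,0],[0,0,0]],[[0,0.08,0],[0,0,0]],[[0,0,0],[0,0,0]]]' >/dev/null
python3 -m pendant '[[[0,-0.06,0],[0,0,0]],[[0,-0.06,0],[0,0,0]],[[0,-0.06,0],[0,0,0]],[[0,-0.06,0],[0,0,0]],[[0,-0.04,0],[0,0,0]],[[0,0,0],[0,0,0]]]'
python3 -m pendant '[[[0,0.1,0],[0,0,0]],[[0,0.1,0],[0,0,0]],[[0,0.08,0],[0,0,0]],[[0,0,0],[0,0,0]]]' >/dev/null
python3 -m pendant '[[[0,-0.06,0],[0,0,0]],[[0,-0.06,0],[0,0,0]],[[0,-0.06,0],[0,0,0]]]'
python3 -m pendant '[[[0,-0.06,0],[0,0,0]],[[0,-0.04,0],[0,0,0]],[[0,0,0],[0,0,0]]]'
python3 jaw.py j2
```

```text
time: 8.55
ee_pos: [0.5521, -0.1175, 0.281]
ee_rot: [0.269, -3.129, -0.007]
force: [0.6, 11.5, 4.2]
gripper_width: 0.684
grasp_force: 5.3
time: 9.43
ee_pos: [0.5511, -0.1114, 0.281]
ee_rot: [0.268, -3.129, -0.008]
force: [0.2, 12.6, 5.3]
gripper_width: 0.686
grasp_force: 6.3
time: 9.8
ee_pos: [0.552, -0.1168, 0.281]
ee_rot: [0.268, -3.129, -0.01]
force: [-0.5, 13.9, 5.1]
gripper_width: 0.683
grasp_force: 7.0
```

View pics/j2.png

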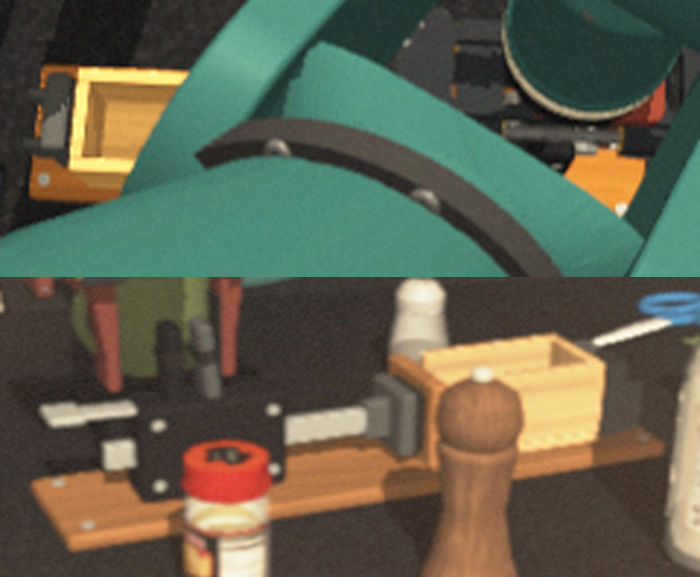

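The crate (605,370) has now reached the fixed jaw and the moving jaw (405,415) touches the panel. From here I squeeze more gently.

```bash
python3 -m pendant '[[[0,0.1,0],[0,0,0]],[[0,0.1,0],[0,0,0]],[[0,0.08,0],[0,0,0]],[[0,0,0],[0,0,0]]]' >/dev/null
python3 -m pendant '[[[0,-0.06,0],[0,0,0]],[[0,-0.04,0],[0,0,0]],[[0,-0.03,0],[0,0,0]],[[0,-0.03,0],[0,0,0]]]'
python3 -m pendant '[[[0,-0.03,0],[0,0,0]],[[0,-0.03,0],[0,0,0]],[[0,-0.03,0],[0,0,0]],[[0,-0.03,0],[0,0,0]],[[0,0,0],[0,0,0]]]'
python3 -m pendant '[[[0,0.1,0],[0,0,0]],[[0,0.1,0],[0,0,0]],[[0,0.08,0],[0,0,0]],[[0,0,0],[0,0,0]]]' >/dev/null
python3 -m pendant '[[[0,-0.06,0],[0,0,0]],[[0,-0.04,0],[0,0,0]],[[0,-0.03,0],[0,0,0]],[[0,-0.02,0],[0,0,0]]]'
```

```text
time: 10.9
ee_pos: [0.5507, -0.1096, 0.2809]
ee_rot: [0.268, -3.129, -0.01]
force: [0.3, 16.3, 5.0]
gripper_width: 0.68
grasp_force: 7.7
time: 11.52
ee_pos: [0.552, -0.1166, 0.281]
ee_rot: [0.268, -3.129, -0.01]
force: [-0.2, 14.9, 5.9]
gripper_width: 0.685
grasp_force: 7.3
time: 12.52
ee_pos: [0.5506, -0.1091, 0.2809]
ee_rot: [0.268, -3.129, -0.01]
force: [0.7, 15.3, 4.3]
gripper_width: 0.678
grasp_force: 7.5
```

```bash
python3 -m pendant '[[[0,-0.02,0],[0,0,0]],[[0,-0.02,0],[0,0,0]],[[0,0,0],[0,0,0]]]'
python3 jaw.py j3
```

```text
time: 12.9
ee_pos: [0.5511, -0.1113, 0.281]
ee_rot: [0.268, -3.129, -0.01]
force: [0.8, 15.0, 5.2]
gripper_width: 0.683
grasp_force: 7.2
```

View pics/j3.png

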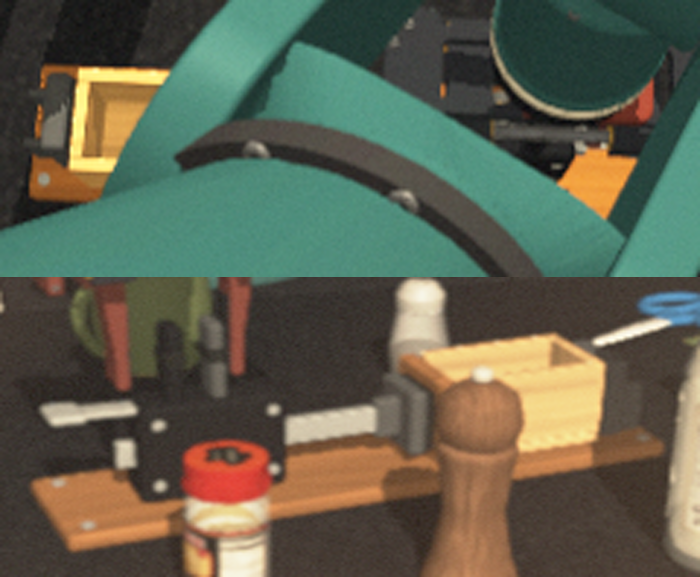

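The panel now stands close to the crate at (430,365), so I continue in small steps.

```bash
python3 -m pendant '[[[0,-0.02,0],[0,0,0]],[[0,-0.02,0],[0,0,0]]]'|grep -E "force|pos"
python3 -m pendant '[[[0,-0.02,0],[0,0,0]],[[0,-0.02,0],[0,0,0]],[[0,0,0],[0,0,0]]]'|grep -E "force|pos"
```

```text
ee_pos: [0.5514, -0.1135, 0.281]
force: [-0.9, 16.1, 5.6]
grasp_force: 7.7
ee_pos: [0.5519, -0.116, 0.281]
force: [-0.7, 14.4, 6.0]
grasp_force: 7.4
```

```bash
python3 -m pendant '[[[0,0.1,0],[0,0,0]],[[0,0.1,0],[0,0,0]],[[0,0.07,0],[0,0,0]],[[0,0,0],[0,0,0]]]' >/dev/null
python3 -m pendant '[[[0,-0.05,0],[0,0,0]],[[0,-0.03,0],[0,0,0]],[[0,-0.02,0],[0,0,0]]]'|grep -E "force|pos"
python3 -m pendant '[[[0,-0.02,0],[0,0,0]],[[0,-0.01,0],[0,0,0]]]'|grep -E "force|pos"
python3 -m pendant '[[[0,-0.01,0],[0,0,0]],[[0,-0.01,0],[0,0,0]]]'|grep -E "force|pos"
```

```text
ee_pos: [0.5505, -0.1078, 0.281]
force: [0.9, 8.2, 2.5]
grasp_force: 4.0
ee_pos: [0.5506, -0.1084, 0.281]
force: [0.3, 12.3, 3.2]
grasp_force: 6.1
ee_pos: [0.5507, -0.1089, 0.2809]
force: [0.3, 14.5, 4.2]
grasp_force: 7.4
```

```bash
for i in 1; do :; done; python3 -m pendant '[[[0,-0.01,0],[0,0,0]],[[0,-0.01,0],[0,0,0]]]'|grep -E "force|pos"
python3 -m pendant '[[[0,-0.01,0],[0,0,0]],[[0,-0.01,0],[0,0,0]]]'|grep -E "force|pos"
python3 -m pendant '[[[0,-0.01,0],[0,0,0]],[[0,0,0],[0,0,0]]]'|grep -E "force|pos"
```

```text
ee_pos: [0.5508, -0.1099, 0.2809]
force: [1.0, 15.3, 3.8]
grasp_force: 7.5
ee_pos: [0.551, -0.1109, 0.2809]
force: [0.3, 16.7, 3.9]
grasp_force: 8.1
ee_pos: [0.5511, -0.1114, 0.281]
force: [0.7, 16.9, 4.7]
grasp_force: 8.2
```

```bash
python3 -m pendant '[[[0,-0.01,0],[0,0,0]],[[0,0,0],[0,0,0]]]'|grep -E "force|pos"
python3 -m pendant '[[[0,-0.01,0],[0,0,0]],[[0,0,0],[0,0,0]]]'|grep -E "force|pos"
```

```text
ee_pos: [0.5512, -0.1118, 0.281]
force: [0.5, 17.1, 5.7]
grasp_force: 8.6
ee_pos: [0.5512, -0.1123, 0.281]
force: [-0.3, 17.9, 6.1]
grasp_force: 8.9
```

```bash
python3 -m pendant '[[[0,-0.01,0],[0,0,0]],[[0,0,0],[0,0,0]]]'|grep -E "force|pos"
python3 -m pendant '[[[0,-0.01,0],[0,0,0]],[[0,0,0],[0,0,0]]]'|grep -E "force|pos"
python3 jaw.py j4
```

```text
ee_pos: [0.5513, -0.1127, 0.281]
force: [0.5, 19.1, 5.8]
grasp_force: 9.3
ee_pos: [0.5514, -0.1131, 0.2809]
force: [-0.4, 19.3, 6.9]
grasp_force: 9.6
```

View pics/j4.png

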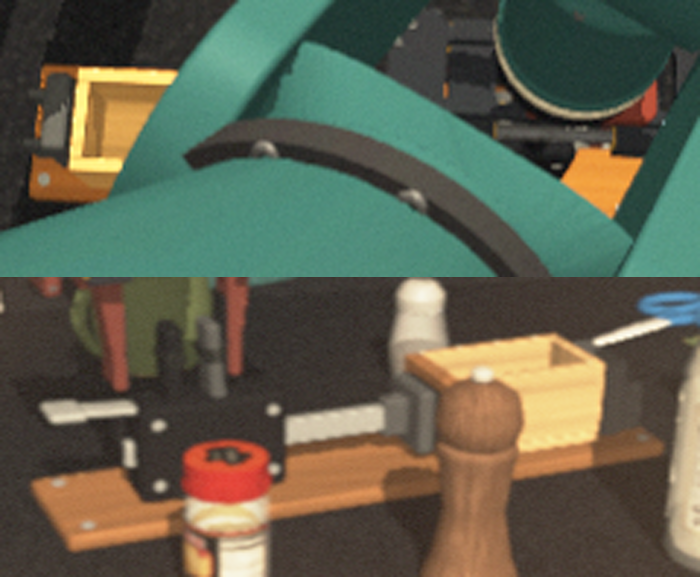

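The panel (440,365) now sits flush against the crate and the trigger is stiffening. I'll take it a little further, to about 20.5 N.

```bash
python3 -m pendant '[[[0,-0.01,0],[0,0,0]],[[0,0,0],[0,0,0]]]'|grep -E "force|pos"
python3 -m pendant '[[[0,-0.01,0],[0,0,0]],[[0,0,0],[0,0,0]],[[0,0,0],[0,0,0]]]'|grep -E "time|force|pos"
```

```text
ee_pos: [0.5514, -0.1136, 0.2809]
force: [0.2, 21.3, 6.3]
grasp_force: 10.0
time: 17.48
ee_pos: [0.5515, -0.114, 0.2809]
force: [-0.1, 20.5, 6.6]
grasp_force: 10.3
```

```bash
python3 -m pendant '[[[0,0.03,0],[0,0,0]],[[0,0.06,0],[0,0,0]],[[0,0.1,0],[0,0,0]],[[0,0.13,0],[0,0,0]],[[0,0,0],[0,0,0]],[[0,0,0],[0,0,0]]]'
python3 -m pendant '[[[0,0,-0.3],[0,0,0]],[[0,0,-0.5],[0,0,0]],[[0,0,-0.5],[0,0,0]],[[0,0,0],[0,0,0]],[[0,0,0],[0,0,0]],[[0,0,0],[0,0,0]],[[0,0,0],[0,0,0]]]' 1
python3 - <<'E'
from h import *
c=np.array([.5297,.0077,0]);y=np.array([-.1716,.9852,0]);x=np.array([.9852,.1716,0])
e=sense()["ee_pos"];print("tcp clamp",(e-c)@x,(e-c)@y,e[2])
a=camera("wrist")[:,:,::-1];cv2.imwrite("pics/w3.png",a);print(proj("wrist",c-.188*y+[0,0,.081]))
E
```

```text
time: 18.23
ee_pos: [0.5491, -0.0992, 0.2811]
ee_rot: [-0.272, 3.13, -0.001]
force: [-0.3, 0.6, -0.1]
gripper_width: 0.682
grasp_force: 0.0
time: 19.1
ee_pos: [0.5487, -0.0988, 0.358]
ee_rot: [0.271, -3.128, -0.001]
force: [-0.6, -1.1, -0.2]
gripper_width: 0.006
grasp_force: 0.0
tcp clamp 0.0004345087790234094 -0.10818537959528046 0.35801256776762796
[[219.41002444 244.51782266]]
```

View pics/w3.png

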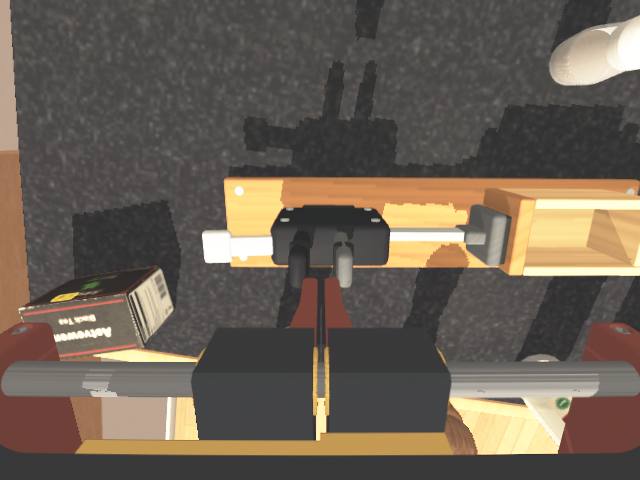

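The panel (515,230) is flush with the crate, the jaw holds it with the trigger released, and the tab is at (217,246) as predicted. I'll move over it and press slowly.

```bash
python3 -m pendant '[[[0,-0.7,0],[0,0,0]],[[0,-0.63,0],[0,0,0]],[[0,0,0.5],[0,0,0]],[[0,0,0.4],[0,0,0]],[[0,0,0.2],[0,0,0]],[[0,0,0],[0,0,0]]]'
python3 -m pendant '[[[0,0,0.1],[0,0,0]],[[0,0,0.1],[0,0,0]],[[0,0,0],[0,0,0]]]'
python3 -m pendant '[[[0,0,0.1],[0,0,0]],[[0,0,0.05],[0,0,0]],[[0,0,0],[0,0,0]]]'
```

```text
time: 19.9
ee_pos: [0.5625, -0.1773, 0.2922]
ee_rot: [0.272, -3.128, -0.001]
force: [0.2, 0.8, 0.4]
gripper_width: 0.006
grasp_force: 0.0
time: 20.27
ee_pos: [0.5626, -0.1774, 0.2809]
ee_rot: [0.272, -3.129, -0.0]
force: [-0.8, 0.4, 1.0]
gripper_width: 0.004
grasp_force: 0.0
time: 20.65
ee_pos: [0.5626, -0.1774, 0.2717]
ee_rot: [0.271, -3.129, -0.0]
force: [-0.3, 0.9, -0.1]
gripper_width: 0.004
grasp_force: 0.0
```

```bash
python3 -m pendant '[[[0,0,0.1],[0,0,0]],[[0,0,0.05],[0,0,0]],[[0,0,0.05],[0,0,0]],[[0,0,0],[0,0,0]]]'
python3 -m pendant '[[[0,0,0.05],[0,0,0]],[[0,0,0.05],[0,0,0]],[[0,0,0.04],[0,0,0]],[[0,0,0],[0,0,0]]]'
python3 -m pendant '[[[0,0,0],[0,0,0]],[[0,0,0],[0,0,0]],[[0,0,0],[0,0,0]],[[0,0,0],[0,0,0]],[[0,0,0],[0,0,0]],[[0,0,0],[0,0,0]],[[0,0,0],[0,0,0]],[[0,0,0],[0,0,0]],[[0,0,0],[0,0,0]],[[0,0,0],[0,0,0]],[[0,0,0],[0,0,0]],[[0,0,0],[0,0,0]]]'
python3 jaw.py j5
```

```text
time: 21.15
ee_pos: [0.5628, -0.1776, 0.2599]
ee_rot: [-0.271, 3.13, -0.0]
force: [0.3, -0.9, 0.7]
gripper_width: -0.0
grasp_force: 0.7
time: 21.65
ee_pos: [0.5628, -0.1775, 0.2515]
ee_rot: [0.271, -3.13, 0.0]
force: [0.8, -1.3, 1.8]
gripper_width: 0.008
grasp_force: 1.1
time: 23.15
ee_pos: [0.5628, -0.1775, 0.2517]
ee_rot: [-0.271, 3.13, -0.0]
force: [1.5, -1.5, 1.6]
gripper_width: 0.004
grasp_force: 1.1
```

View pics/j5.png

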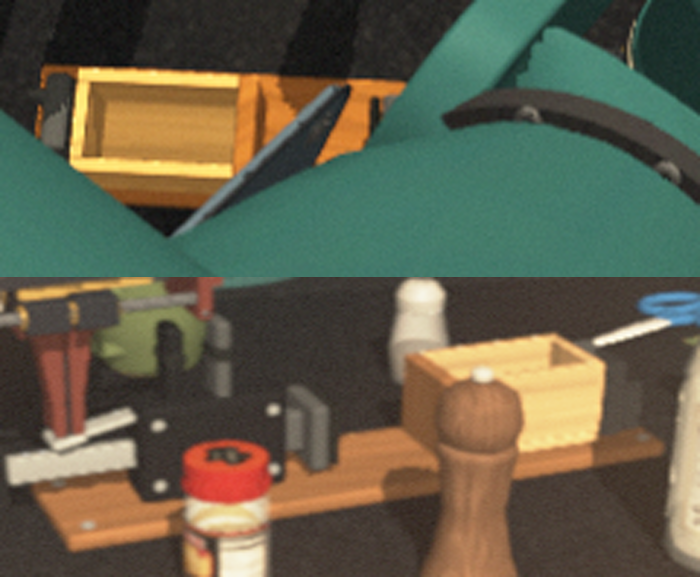

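The jaw (315,425) has run back to the housing, and the panel (420,400) stays home on the crate. I'll hold a little longer and check the jaw face against its zero-travel position.

```bash
python3 -m pendant '[[[0,0,0],[0,0,0]],[[0,0,0],[0,0,0]],[[0,0,0],[0,0,0]],[[0,0,0],[0,0,0]],[[0,0,0],[0,0,0]],[[0,0,0],[0,0,0]],[[0,0,0],[0,0,0]],[[0,0,0],[0,0,0]]]'|grep -E "time|force|pos"
python3 - <<'E'
from h import *
c=np.array([.5297,.0077,0]);y=np.array([-.1716,.9852,0]);x=np.array([.9852,.1716,0])
P=[c+sx*.021*x-.0205*y+np.array([0,0,.045+sz*.023]) for sx,sz in((1,1),(1,-1),(-1,1))]
q=proj("scene",P);print(q,(q-[235,210])*2.917+[0,277])
b=camera("scene")[:,:,::-1];a=cv2.imread("pics/j5.png");n=cv2.resize(b[210:330,235:475],(700,300),interpolation=cv2.INTER_CUBIC)
print("diff jaw region",np.abs(n.astype(int)-a[277:])[90:200,280:345].mean())
E
```

```text
time: 24.25
ee_pos: [0.5627, -0.1775, 0.2517]
force: [0.9, -1.9, 1.4]
grasp_force: 1.1
[[352.40521593 260.98368755]
 [351.92504719 284.32893247]
 [343.02465417 252.03973178]] [[342.47101485 425.71941659]
 [341.07036265 493.81749603]
 [315.10791622 399.6298976 ]]
diff jaw region 2.1652214452214453
```

The jaw sits at zero travel and is stationary. Letting go of the tab and retreating.

```bash
python3 -m pendant '[[[0,0,-0.1],[0,0,0]],[[0,0,-0.2],[0,0,0]],[[0,0,-0.4],[0,0,0]],[[0,0,-0.8],[0,0,0]],[[0,0,-0.8],[0,0,0]],[[0,0,0],[0,0,0]],[[0,0,0],[0,0,0]],[[0,0,0],[0,0,0]]]'
python3 - <<'E'
from h import *
b=camera("scene")[:,:,::-1];cv2.imwrite("pics/end.png",b)
a=cv2.imread("pics/j5.png");n=cv2.resize(b[210:330,235:475],(700,300),interpolation=cv2.INTER_CUBIC)
print("diff",np.abs(n.astype(int)-a[277:])[60:200,280:640].mean())
sign_off()
E
```

```text
time: 25.3
ee_pos: [0.562, -0.1771, 0.3882]
ee_rot: [0.271, -3.127, -0.003]
force: [-0.1, 0.1, 0.5]
gripper_width: 0.001
grasp_force: 0.0
diff 2.378260582010582
the job is handed in; nothing more can be done
```

The job is handed in after 25 s: the panel is home, clamped by eight squeezes (the last a slow one to about 20.5 N at the trigger), then the tab was held until the jaw ran fully back and let go, with the crate left between the jaws; the clamp's own holding force was not measured.

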